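# Lay the breakfast tray round the bowl

## Robot

A 6-joint arm with a two-finger parallel gripper is mounted at the origin on a cart in front of the work surface, level with it; the furniture and walls round the work are solid. World frame = base frame: x ahead of the robot, y to its left, z up, the work surface at z = 0. Lengths are in m, angles in degrees, forces in N, time in s.
With the tool pointing down it reaches from about 0.3 to 0.825 m from the base axis. Payload 5.4 kg.
Tool frame: the origin (TCP) lies on the centre line of the jaws, within the pads' length; the fingertips stand 14 mm ahead of it and the grasp point (between the pads) lies 5 mm behind it (r.tips_ahead is the distance from the TCP to the fingertips, in m); z points along the fingers, y is the line along which they close (so a half turn about z gives the same grasp; the last joint's range is limited). The gripper opens to 92 mm and grips with 3 to 60 N. Pads are 20 mm wide; open, the fingers measure 128 mm over their backs; the gripper's body (75 mm by 189 mm) begins 69 mm behind the grasp point.
Start: joints at [-83.428, 9.076, 91.501, -0, 79.423, -12.038], TCP at [0.183, -0.545, 0.229] pointing down, gripper open.
Joint ranges: [-166.64, 166.64], [-54.1, 131.32], [10.49, 154.53], [-73.88, 253.88], [9.74, 151.15], [-171.62, 171.62]. Speed limits (degrees/s): [147.25, 147.25, 180, 180, 180, 180].

## Interface

Orientations are given as [roll, pitch, yaw] about the fixed x, y, z axes, in that order (R = Rz(yaw) Ry(pitch) Rx(roll)).
In Python, from cell import r, cams gives the robot as it stands. Calls block until the motion is done:
- r.move_pose(position, orientation): joint-space move of the TCP to a pose.
- r.line_to(position, rotation=None, v=0.15): straight line of the TCP; rotation=None keeps the orientation; v is the mean speed in m/s.
- r.move_joints(angles): joint-space move.
- r.ungrasp() and r.clamp(force=None): open the fingers fully, or close them until they stop; force is the grip in N (None keeps the last).
- r.dwell(seconds).
- r.solve_ik(position, orientation): joint angles nearest the present ones, or None.
- cams.capture(name): name is "side" or "top"; returns (picture, depth): 384x512x3 uint8, red, green, blue; 384x512 float32, m along the optical axis (not along the pixel's ray), 0 where there is no reading.
- cams.camera_model(name): a dict with "mtx" (3x3 intrinsics, pixels), "R" (3x3) and "t" (3): a world point X has camera coordinates R X + t. Camera axes: x right, y down, z forward; pixel columns grow to the right and rows downward; lengths in m; the calibration is good to about 2 mm. A picture is of the moment at which its call begins. camera_model takes no time and is no camera call.
A pose or a line that the arm cannot do raises r.PlanningError and nothing moves.
- r.finish_job(): hands the job in; it is judged then, once.
Readings, each from a call of its own:
- r.current_time_s(): time.
- r.current_joint_positions(): joint angles.
- r.current_joint_vel(): joint speeds.
- r.current_joint_efforts(): joint torques, N m.
- r.current_ee_pos(): TCP position.
- r.current_tool_rot(): TCP orientation.
- r.current_wrist_force(): force on the tool from outside, world axes, zero at the start.
- r.current_ft_torque(): the same for the moment, N m.
- r.current_finger_gap(): opening from 0.0 (shut) to 1.0 (fully open).
- r.current_finger_force(): force on a finger pad.
Only numpy, scipy, OpenCV 4.12 (cv2) and the standard library are available. Lean on these libraries where they do the work, as an engineer would, in place of code of your own. Each camera call takes 0.05 s, during which the arm holds its last target. There are 200 camera calls.

## Task

Lay the tray for one person round the bowl that stands on it: the fork on the bowl's left and the spoon on its right, flat on the tray, each with its centre line about 5 cm out from the bowl's rim, midway between the tray's front and back rims, parallel to the tray's ends, handle towards the person (the robot's side). Put the coaster straight behind the bowl, about 15 mm clear of its rim, seat the small waisted tea glass in the coaster's recess, and stand the slim shaker midway between the glass and the line of the fork, level with the glass. Leave the bowl, the tumbler and the mug where they stand and knock nothing over.

Things in the scene. Friction and masses are not known exactly. Their poses are not given: they have to be found in the camera images.
- tray: Fixed wooden serving tray, 260 mm deep (x), 340 mm wide (y). Origin: centre of its underside, on the worktop. +x to its back (away from robot and person), +y to its left, z up. Flat floor inside: 240 x 320 mm, 10 mm above the origin. Front and back rims 10 mm thick, tops 26 mm above the worktop; left and right ends 10 mm thick, tops at 44 mm, with hand slots.
- bowl: White rice bowl with dots, 121 mm across the rim, 53 mm high, base 82 mm across, standing on the tray floor in the front half. Origin: centre of its underside. Its x and y axes are parallel to the tray's. Loose; it stays where it is.
- coaster: Loose round dark wooden coaster, 64 mm diameter, 14 mm high, lying flat, with a round recess in its top 50 mm in diameter and 4 mm deep (recess floor 10 mm above the underside). Origin: centre of its underside, z up; round, so its yaw means nothing.
- tea_glass: Small clear waisted (hourglass) tea glass, 61 mm across the rim, 82 mm high, foot 45 mm across, belly 58 mm across at 15 mm height, about 55 mm wide at the waist 48 mm above the foot. Empty, 70 g or so, upright. Origin: centre of its underside, z up. It is the smaller of the two glasses.
- shaker: Slim upright round shaker with a red cap, 35 mm diameter, 88 mm high, the thinnest jar on the worktop; its solid body to grip reaches 74 mm up. Origin: centre of its underside, z up.
- fork: Steel table fork lying flat, 198 mm long, 27 mm wide at the tines, at most 14 mm high. Origin: the middle of its length at the underside. +x points from the handle to the tines. Grip it across its width at the origin, where the fingers stop at about 20 mm, with the fingertips right down at the surface; 30 N or more.
- spoon: Steel table spoon lying flat, 193 mm long, 41 mm wide at its bowl, at most 14 mm high. Origin: the middle of its length at the underside. +x points from the handle to the bowl of the spoon. Grip it across its width at the origin, where the fingers stop at about 28 mm, with the fingertips right down at the surface; 30 N or more.
- tumbler: Larger straight-sided glass tumbler, 84 mm diameter, 89 mm high; a bystander to leave alone. Origin: centre of its underside.
- mug: Mug with a handle, 90 mm diameter, 106 mm high; a bystander to leave alone. Origin: centre of its bounding box at the underside.
Not all that is in view belongs to the job. There is more than one size of the fork; the one meant has the size given above. There is more than one size of the shaker; the job needs the smaller.

How it is judged:
By the outcome, as a careful person would: the job done as asked, in the order asked, and still so for the second after the job is handed in, with the robot touching nothing.
It also fails if it takes over 138 s, if anything falls off the work surface, if the arm or the gripper's body presses on something with over 40 N, if the wrist force passes 120 N, or if a joint passes its speed limit or range.

## Working session

There is one attempt and no reset: what is moved stays moved. The work goes in short steps, each a Python script; the robot and the scene stay as the last script left them, time stands still between calls to the robot, and variables do not carry over. Pictures are saved under pics/ and viewed, at most 14 in all, crops included, and the job is handed in when it is done.

```bash
ls; mkdir -p pics; python3 - <<'E'
from cell import r,cams
import cv2,numpy as np
for n in("top","side"):
    p,d=cams.capture(n); np.savez(f"pics/{n}0.npz",p=p,d=d)
    cv2.imwrite(f"pics/{n}0.png",cv2.resize(p[...,::-1],(800,600),interpolation=cv2.INTER_CUBIC))
    m=cams.camera_model(n); print(n,m["mtx"].round(1).tolist(),m["R"].round(3).tolist(),m["t"].round(3), -m["R"].T@m["t"],(d==0).mean())
E
```

```text
pics
top [[356.4, 0.0, 258.7], [0.0, 356.4, 194.4], [0.0, 0.0, 1.0]] [[-0.026, -0.999, -0.024], [-0.987, 0.03, -0.157], [0.158, 0.02, -0.987]] [-0.222  0.558  0.946] [ 0.39589753 -0.25770005  1.01593793] 0.003931681315104167
side [[464.7, 0.0, 251.9], [0.0, 464.7, 199.5], [0.0, 0.0, 1.0]] [[0.631, -0.776, -0.003], [-0.678, -0.55, -0.488], [0.377, 0.31, -0.873]] [-0.539  0.258  1.215] [ 0.0576133  -0.65346658  1.18462963] 0.00390625
```

View pics/top0.png

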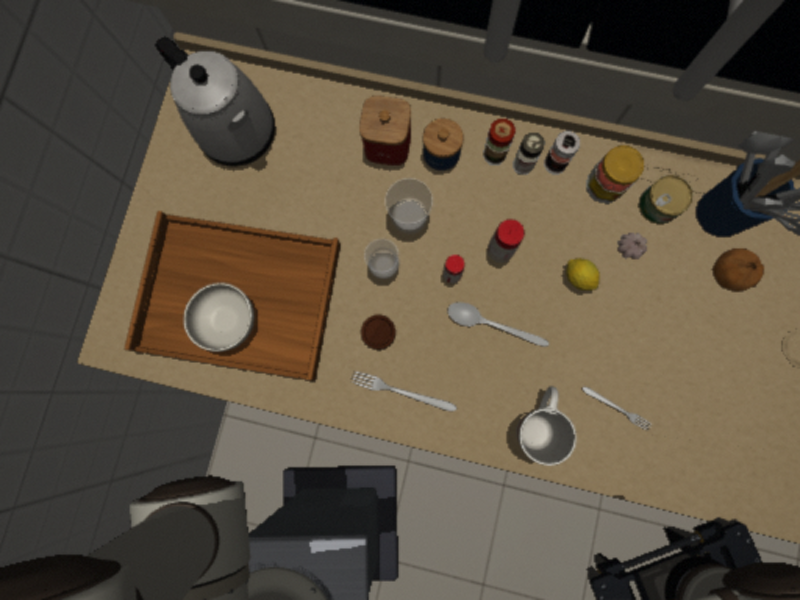

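View pics/side0.png

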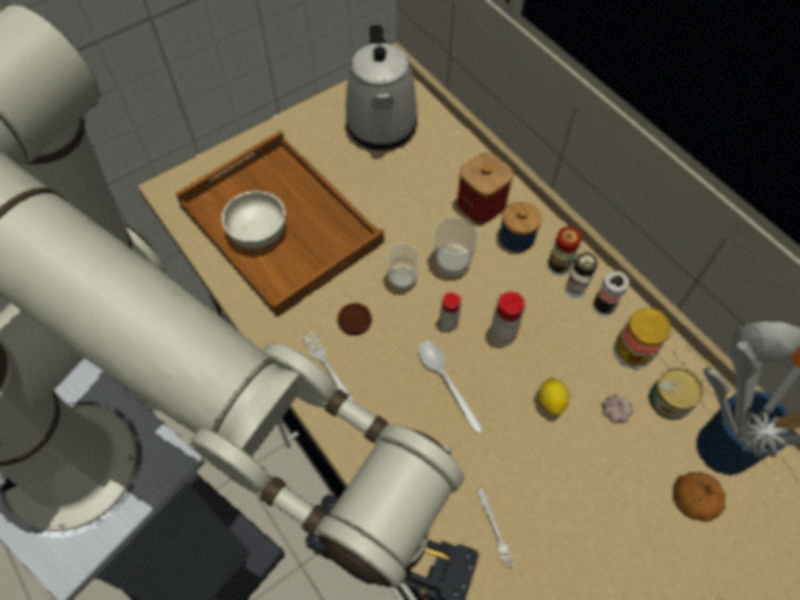

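Top view (800x600 pixels):
- Tray spans (130–340, 215–380), with the bowl at (219,318).
- Coaster is at (379,332), tea glass at (383,262) and the larger tumbler at (409,208).
- Two red-capped shakers: slim at (454,266), thicker at (509,235).
- Spoon runs (450–548, 303–345).
- Two forks: large (353–455, 375–408), small (583–648, 390–427).
- Mug is at (546,436).

Next I measure these.

```bash
cat > h.py <<'E'
import numpy as np, cv2
from cell import r,cams
def cloud(n,d):
    m=cams.camera_model(n);K=m["mtx"];v,u=np.mgrid[:d.shape[0],:d.shape[1]]
    c=np.stack([(u-K[0,2])/K[0,0]*d,(v-K[1,2])/K[1,1]*d,d],-1)
    return (c-m["t"])@m["R"]
def ray(n,uv,z):
    m=cams.camera_model(n);K=m["mtx"];uv=np.atleast_2d(uv).astype(float)
    c=np.c_[(uv-K[[0,1],2])/[K[0,0],K[1,1]],np.ones(len(uv))]@m["R"]
    o=-m["R"].T@m["t"]; return o+c*((z-o[2])/c[:,2])[:,None]
def blob(mask,box):  # box in 800x600 px
    x0,y0,x1,y1=[int(b/1.5625) for b in box]; k=np.zeros_like(mask);k[y0:y1,x0:x1]=mask[y0:y1,x0:x1]
    n,l,s,c=cv2.connectedComponentsWithStats(k.astype(np.uint8)); i=1+s[1:,4].argmax(); return l==i
def cutlery(n,mask,z):
    v,u=np.nonzero(mask);P=ray(n,np.c_[u,v],z)[:,:2]
    (c,(a,b),t)=cv2.minAreaRect(P.astype(np.float32)*1000)
    Q=P-P.mean(0);e=np.linalg.svd(Q,full_matrices=False)[2][0];s=Q@e;w=Q@np.array([-e[1],e[0]])
    if np.ptp(w[s>s.max()-.05])<np.ptp(w[s<s.min()+.05]):e=-e;s=-s;w=-w
    return P.mean(0)+e*(s.max()+s.min())/2, e, np.ptp(s), np.ptp(w)
def fitcirc(P):
    A=np.c_[2*P[:,:2],np.ones(len(P))];x=np.linalg.lstsq(A,(P[:,:2]**2).sum(1),rcond=None)[0]
    return x[:2],np.sqrt(x[2]+x[0]**2+x[1]**2)
E
python3 - <<'E'
from h import *
f=np.load("pics/top0.npz");p,d=f["p"],f["d"];W=cloud("top",d)
hsv=cv2.cvtColor(p,cv2.COLOR_RGB2HSV)
def at(x,y):x,y=int(x/1.5625),int(y/1.5625);return W[y,x].round(3),p[y,x],hsv[y,x]
for k,q in dict(table=(330,350),tray=(280,280),bowl=(219,318),coaster=(379,332),spoon=(463,315),forkH=(430,400),shk=(454,264),big=(509,230),glass=(383,262),tumb=(409,208),mug=(538,436)).items():print(k,*at(*q))
S=hsv[...,1]
grey=(S<75)&(hsv[...,2]>60)
for k,b in dict(fork=(345,365,465,420),spoon=(440,295,555,352),small=(575,380,655,435)).items():
    m=blob(grey,b);c,e,L,w=cutlery("top",m,.004);print(k,m.sum(),c.round(4),np.degrees(np.arctan2(e[1],e[0])).round(1),L.round(4),w.round(4))
E
```

```text
table [ 0.477 -0.098 -0.003] [139 121  90] [ 19  90 139]
tray [ 0.609 -0.008  0.008] [113  70  35] [ 13 176 113]
bowl [0.54  0.099 0.023] [178 173 158] [ 23  29 178]
coaster [ 0.508 -0.189  0.008] [56 29 18] [  9 173  56]
spoon [ 0.536 -0.344 -0.001] [163 161 156] [ 21  11 163]
forkH [ 0.382 -0.278  0.011] [164 163 157] [ 26  11 164]
shk [ 0.613 -0.324  0.086] [157  27  32] [179 211 157]
big [ 0.658 -0.414  0.122] [146  27  31] [179 208 146]
glass [ 0.639 -0.2    0.005] [124 120 113] [ 19  23 124]
tumb [ 0.738 -0.249  0.012] [124 119 112] [ 18  25 124]
mug [ 0.315 -0.466  0.007] [193 186 174] [ 19  25 193]
fork 434 [ 0.3972 -0.2325] 71.3 0.1951 0.0272
spoon 507 [ 0.5126 -0.406 ] 68.4 0.1943 0.0431
small 240 [ 0.3618 -0.6069] -122.8 0.1351 0.0191
```

```bash
cat > meas.py <<'E'
from h import *
f=np.load("pics/top0.npz");p,d=f["p"],f["d"];W=cloud("top",d);hsv=cv2.cvtColor(p,cv2.COLOR_RGB2HSV)
g=np.load("pics/side0.npz");ps,ds=g["p"],g["d"];hs=cv2.cvtColor(ps,cv2.COLOR_RGB2HSV)
# tray outline: orange-brown pixels with saturation
tm=(hsv[...,1]>130)&(hsv[...,0]<20)&(hsv[...,2]>50)
b=blob(tm,(110,200,350,395));v,u=np.nonzero(b)
Z=W[...,2];H=(Z>.030)&(Z<.046)&b
# end rims: points near z~.042
P=W[b]
e=P[P[:,2]>.036][:,:2]
for s,sel in (("L",e[:,1]>.08),("R",e[:,1]<.0)):
    q=e[sel];print(s,len(q),q.mean(0).round(4),np.degrees(np.arctan2(*np.linalg.svd(q-q.mean(0))[2][0][::-1])).round(2),cv2.minAreaRect((q*1000).astype(np.float32)))
fl=P[(P[:,2]<.013)&(P[:,2]>.002)];print("floor z",np.median(fl[:,2]),cv2.minAreaRect((fl[:,:2]*1000).astype(np.float32)))
# fit of outer outline
cn=cv2.findContours(b.astype(np.uint8),0,2)[0];c=max(cn,key=cv2.contourArea)
print("outline px",(cv2.approxPolyDP(c,4,True)[:,0]).tolist())
# bowl rim
x0,y0,x1,y1=[int(q/1.5625) for q in(175,275,265,360)]
bm=np.zeros_like(b);bm[y0:y1,x0:x1]=True
w=(hsv[...,1]<90)&(hsv[...,2]>70)&bm
B=W[bm&(Z>.05)&(Z<.07)];print("bowl rim",len(B),fitcirc(B))
cc=max(cv2.findContours(w.astype(np.uint8),0,1)[0],key=cv2.contourArea);q=ray("top",cv2.convexHull(cc)[:,0],.063);print(" by rays",fitcirc(q))
for n,im in(("top",hsv),("side",hs)):
    for k,box,zz,rr in(("shk",{"top":(440,250,470,280),"side":(435,285,465,312)},.088,0),("big",{"top":(490,215,530,250),"side":(490,285,530,320)},.12,0)):
        m=blob((im[...,1]>150)&((im[...,0]>170)|(im[...,0]<5))&(im[...,2]>70),box[n])
        v,u=np.nonzero(m);q=ray(n,np.c_[u,v],zz-.007);print(n,k,len(u),q.mean(0).round(4),np.ptp(q,0).round(3))
    box={"top":(355,310,402,355),"side":(330,297,378,340)}[n]
    m=blob((im[...,2]<95)&(im[...,1]>110),box);cc=max(cv2.findContours(m.astype(np.uint8),0,1)[0],key=cv2.contourArea)
    q=ray(n,cc[:,0],.010);print(n,"coaster",m.sum(),q.mean(0).round(4),fitcirc(q))
E
python3 meas.py
python3 - <<'E'
import cv2,numpy as np
p=np.load("pics/top0.npz")["p"][...,::-1];s=np.load("pics/side0.npz")["p"][...,::-1]
a=cv2.resize(p[125:275,215:425],(800,571),interpolation=cv2.INTER_CUBIC)
b=np.hstack([cv2.resize(p[90:190,225:325],(400,400),interpolation=2),cv2.resize(s[120:220,230:330],(400,400),interpolation=2)])
cv2.imwrite("pics/c1.png",a);cv2.imwrite("pics/c2.png",b)
E
```

```text
L 0 [nan nan] 0.0 ((0.0, 0.0), (0.0, 0.0), 0.0)
R 391 [ 0.5316 -0.1075] 15.95 ((501.2488098144531, -115.690185546875), (315.3482971191406, 160.05709838867188), 26.5194149017334)
floor z 0.009792620890603064 ((580.6698608398438, 66.3961410522461), (331.21484375, 240.82110595703125), 79.17395782470703)
outline px [[106, 138], [86, 224], [199, 243], [215, 152]]
bowl rim 321 (array([0.53582459, 0.08807795]), np.float64(0.05777409420362746))
 by rays (array([0.53596354, 0.08704649]), np.float64(0.060309864923598466))
top shk 113 [ 0.6125 -0.3267  0.081 ] [0.03 0.03 0.  ]
top big 224 [ 0.656  -0.4192  0.113 ] [0.041 0.044 0.   ]
top coaster 391 [ 0.5066 -0.1875  0.01  ] (array([ 0.50718367, -0.18771957]), np.float64(0.030491732198689465))
side shk 97 [ 0.6125 -0.3266  0.081 ] [0.034 0.032 0.   ]
side big 207 [ 0.6568 -0.4179  0.113 ] [0.047 0.044 0.   ]
side coaster 325 [ 0.5069 -0.1889  0.01  ] (array([ 0.50698707, -0.18893816]), np.float64(0.029931711052509538))meas.py:12: RuntimeWarning: Mean of empty slice.
  q=e[sel];print(s,len(q),q.mean(0).round(4),np.degrees(np.arctan2(*np.linalg.svd(q-q.mean(0))[2][0][::-1])).round(2),cv2.minAreaRect((q*1000).astype(np.float32)))
  ret = um.true_divide(
```

View pics/c1.png

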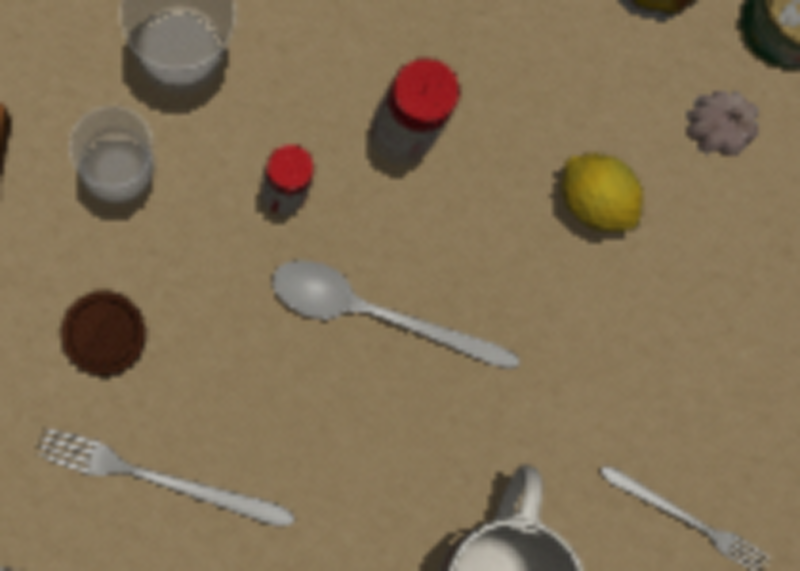

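View pics/c2.png

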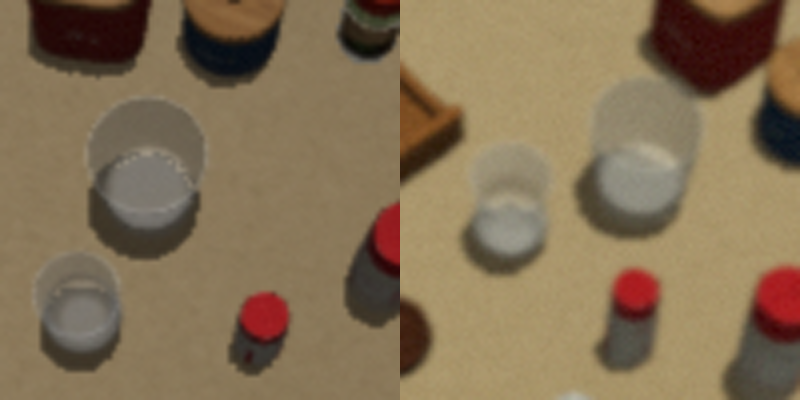

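```bash
cat > m2.py <<'E'
from h import *
f=np.load("pics/top0.npz");p,d=f["p"],f["d"];W=cloud("top",d);hsv=cv2.cvtColor(p,cv2.COLOR_RGB2HSV)
tm=(hsv[...,1]>130)&(hsv[...,0]<20)&(hsv[...,2]>45)
b=blob(tm,(110,200,350,395))
c=max(cv2.findContours(b.astype(np.uint8),0,1)[0],key=cv2.contourArea)[:,0].astype(float)
k=np.array([[106,138],[86,224],[199,243],[215,152]],float)
out={}
for nm,i,z in(("left",0,.044),("front",1,0),("right",2,0),("back",3,.026)):
    A,B=k[i],k[(i+1)%4];L=np.linalg.norm(B-A);t=(c-A)@(B-A)/L/L;n=np.array([-(B-A)[1],(B-A)[0]])/L
    s=c[(t>.12)&(t<.88)&(abs((c-A)@n)<4)]
    P=ray("top",s,z)[:,:2];vx,vy,x,y=cv2.fitLine(P.astype(np.float32),cv2.DIST_HUBER,0,1e-4,1e-4).ravel()
    out[nm]=(np.array([x,y]),np.array([vx,vy]));print(nm,len(s),np.degrees(np.arctan2(vy,vx)).round(2)%180,(x,y))
def X(a,b):
    t=np.linalg.solve(np.c_[out[a][1],-out[b][1]],out[b][0]-out[a][0]);return out[a][0]+t[0]*out[a][1]
q=np.array([X("back","left"),X("left","front"),X("front","right"),X("right","back")]);print(q.round(4),np.linalg.norm(q-np.roll(q,-1,0),axis=1).round(4),"centre",q.mean(0).round(4))
# depth check of rims
I=W[110:260,70:235].reshape(-1,3);I=I[(I[:,2]>.036)&(I[:,2]<.048)&(I[:,0]>.4)&(I[:,0]<.75)]
print("rim-ish",len(I),np.histogram(I[:,1],bins=np.arange(-.15,.3,.025)))
# glass
for n,ff,bx in(("top",f,(360,235,405,285)),("side",np.load("pics/side0.npz"),(383,238,422,296))):
    Wn=cloud(n,ff["d"]);x0,y0,x1,y1=[int(v/1.5625) for v in bx];G=Wn[y0:y1,x0:x1].reshape(-1,3)
    print(n,np.histogram(G[:,2],bins=[-.02,.003,.02,.04,.06,.07,.09])[0])
    hi=G[(G[:,2]>.06)&(G[:,2]<.09)];print(hi.mean(0) if len(hi) else 0,fitcirc(hi) if len(hi)>5 else 0)
    lo=G[(G[:,2]>.003)&(G[:,2]<.02)];print(lo.mean(0) if len(lo) else 0)
E
python3 m2.py
python3 - <<'E'
from h import *
# hand-read rim centre in crops, z .082 ; base centre z~.008
for n,o,rim,base in(("top",(225,90),(77,293),(80,318)),("side",(230,120),(110,182),(108,232))):
    R=ray(n,[[o[0]+rim[0]/4,o[1]+rim[1]/4]],.082);B=ray(n,[[o[0]+base[0]/4,o[1]+base[1]/4]],.01);print(n,R,B)
E
```

```text
left 68 168.72 (np.float32(0.58893776), np.float32(0.21420726))
front 86 79.11 (np.float32(0.45570278), np.float32(0.09827339))
right 76 168.75 (np.float32(0.53854114), np.float32(-0.08837538))
back 82 79.24 (np.float32(0.7057254), np.float32(0.04306487))
[[ 0.7328  0.1855]
 [ 0.4821  0.2355]
 [ 0.4242 -0.0656]
 [ 0.6756 -0.1156]] [0.2556 0.3067 0.2563 0.3065] centre [0.5787 0.0599]
rim-ish 939 (array([  0, 116, 181,  56,   0,   0,   0,  14,  14,  19,  40,  96,   0,
         0, 135, 207,  45]), array([-1.50000000e-01, -1.25000000e-01, -1.00000000e-01, -7.50000000e-02,
       -5.00000000e-02, -2.50000000e-02, -2.77555756e-17,  2.50000000e-02,
        5.00000000e-02,  7.50000000e-02,  1.00000000e-01,  1.25000000e-01,
        1.50000000e-01,  1.75000000e-01,  2.00000000e-01,  2.25000000e-01,
        2.50000000e-01,  2.75000000e-01]))
top [460 158  68  56  63 119]
[ 0.63880101 -0.19890315  0.07317263] (array([ 0.63139179, -0.20056092]), np.float64(0.0269114080479756))
[ 0.64135363 -0.19736987  0.00822965]
side [352 115 137 120  62 135]
[ 0.63860731 -0.19422216  0.07348341] (array([ 0.63150712, -0.20012851]), np.float64(0.02709249058875373))
[ 0.64925039 -0.18583929  0.00956692]
top [[ 0.63117064 -0.20220514  0.082     ]] [[ 0.63067011 -0.19973318  0.01      ]]
side [[ 0.62886562 -0.2046354   0.082     ]] [[ 0.63064974 -0.20197745  0.01      ]]
```

```bash
python3 - <<'E'
from h import *
f=np.load("pics/top0.npz");W=cloud("top",f["d"]).reshape(-1,3)
g=np.load("pics/side0.npz");Ws=cloud("side",g["d"]).reshape(-1,3)
a=np.radians(-10.95);ex=np.array([np.cos(a),np.sin(a)]);ey=np.array([-ex[1],ex[0]])
for nm,C in(("top",W),("side",Ws)):
    q=C[:,:2]-[.581,.066];s=q@ex;t=q@ey
    print(nm)
    for side in(1,-1):
        k=(C[:,2]>.0405)&(C[:,2]<.048)&(abs(s)<.12)&(side*t>.14)&(side*t<.19)
        l=cv2.fitLine(np.c_[s,t][k].astype(np.float32),2,0,1e-5,1e-5).ravel()
        print(" end",k.sum(),"t pct",np.percentile(t[k],[3,50,97]).round(4),"s",np.percentile(s[k],[0,100]).round(3),"ang",np.degrees(np.arctan(l[1]/l[0])).round(2),np.median(C[k,2]).round(4))
    for side in(1,-1):
        k=(C[:,2]>.022)&(C[:,2]<.029)&(abs(t)<.14)&(side*s>.10)&(side*s<.15)
        l=cv2.fitLine(np.c_[t,s][k].astype(np.float32),2,0,1e-5,1e-5).ravel()
        print(" fb",k.sum(),"s pct",np.percentile(s[k],[3,50,97]).round(4),"ang",np.degrees(np.arctan(l[1]/l[0])).round(2))
    k=(C[:,2]>.052)&(C[:,2]<.068)&(abs(s)<.15)&(abs(t)<.1);qq=np.c_[s,t][k];print(" bowl in tray",fitcirc(qq),(qq.max(0)+qq.min(0))/2,np.ptp(qq,0))
E
```

```text
top
 end 292 t pct [0.164  0.1681 0.1738] s [-0.119  0.119] ang 0.14 0.0432
 end 286 t pct [-0.1653 -0.1608 -0.1558] s [-0.12   0.119] ang 0.18 0.0435
 fb 309 s pct [0.1188 0.1232 0.1286] ang -0.24
 fb 335 s pct [-0.1304 -0.1258 -0.1211] ang -0.25
 bowl in tray (array([-0.04851072,  0.01317191]), np.float64(0.057791992126435224)) [-0.04815316  0.01398066] [0.11988491 0.11963556]
side
 end 191 t pct [0.1629 0.1678 0.1749] s [-0.12   0.119] ang 0.25 0.0438
 end 218 t pct [-0.1658 -0.161  -0.1553] s [-0.119  0.119] ang 0.57 0.0437
 fb 201 s pct [0.1178 0.1228 0.1281] ang -0.55
 fb 224 s pct [-0.1311 -0.1266 -0.1212] ang -0.28
 bowl in tray (array([-0.04912872,  0.01379734]), np.float64(0.05795617625945671)) [-0.04848522  0.01659097] [0.12155589 0.12522568]
```

Of the two forks, the one at c1 (40–292, 430–525) measures 195 mm, so it is the one meant. The other, at (600–765, 465–568), is only 135 mm. Of the shakers, the one at c1 (290,168) has a 30 mm cap against 41 mm at (425,93), so the slim one is right. The tea glass is the smaller glass, at c1 (113,160).

Clearance on the tray is tight. Fully open, the fingers measure ±64 mm, while the bowl rim and the tray end are nearer than that to the fork line. I will lay the cutlery a little inwards, gripped behind the bowl, then nudge it out with closed fingers.

```bash
cat >> h.py <<'E'
A=-10.7; ex=np.array([np.cos(np.radians(A)),np.sin(np.radians(A))]); ey=np.array([-ex[1],ex[0]])
TC=np.array([.581,.066])+ex*-.0015+ey*.0035
def T(s,t): return TC+ex*s+ey*t
def inT(p): q=np.asarray(p)[...,:2]-TC; return np.stack([q@ex,q@ey],-1)
BOWL=(-.047,.010)
def orient(xy,z,yaw):
    best=None;cur=r.current_joint_positions()
    for y in(yaw,yaw+180,yaw-180):
        y=(y+180)%360-180; q=r.solve_ik([*xy,z],[180,0,y])
        if q is not None:
            c=max(abs(np.array(q)-cur))
            if best is None or c<best[0]:best=(c,y,q)
    return best
def goto(xy,z,yaw):
    b=orient(xy,z,yaw)
    if b is None: raise SystemExit(f"no ik {xy} {z} {yaw}")
    r.move_pose([*xy,z],[180,0,b[1]])
def pick(xy,yaw,ztcp,force,zup=.17):
    goto(xy,zup,yaw); r.line_to([*xy,ztcp],v=.15); r.clamp(force); print("gap",r.current_finger_gap()*92,"F",r.current_finger_force())
    r.line_to([*xy,zup],v=.2); print("lifted gap",r.current_finger_gap()*92,"wrist",np.round(r.current_wrist_force(),1),"t",r.current_time_s())
def place(xy,yaw,ztcp,zup=.17):
    goto(xy,zup,yaw); r.line_to([*xy,ztcp+.02],v=.2); r.line_to([*xy,ztcp],v=.05); print("down",np.round(r.current_wrist_force(),1))
    r.ungrasp(); r.line_to([*xy,zup],v=.2); print("t",r.current_time_s())
def snap(n,tag):
    p,d=cams.capture(n); np.savez(f"pics/{tag}.npz",p=p,d=d); return p,d
E
python3 - <<'E'
from h import *
f=np.array([.3972,-.2325]);e=np.array([np.cos(np.radians(71.3)),np.sin(np.radians(71.3))])
print(r.current_time_s(),T(*BOWL))
for k,xy,z,y in(("pf",f+.03*e,.0155,71.3),("lf",T(.03,.089),.026,A),("lfpush",T(.015,.1),.03,A+90),("sp",[.5126,-.406],.0155,68.4),("lsp",T(.022,-.09),.026,A),("co",[.507,-.1882],.016,A+90),("lc",T(.0605,.01),.026,A),("gl",[.631,-.2005],.043,-26),("lg",T(.0605,.01),.063,A),("sh",[.6125,-.3266],.05,115),("lsh",T(.0605,.065),.06,A+90)):
    a,b=orient(xy,z,y),orient(xy,.17,y);print(k,np.round(xy,3),None if a is None else (a[1],np.round(a[2],0)),None if b is None else b[1])
pick(f+.03*e,71.3,.0155,40)
E
```

```text
0.1 [0.53584978 0.0882701 ]
pf [ 0.407 -0.204] (71.30000000000001, array([-42.,   9., 119.,   0.,  52., -23.])) 71.30000000000001
lf [0.626 0.152] (169.3, array([  3.,  32.,  87.,   0.,  61., -76.])) 169.3
lfpush [0.613 0.165] (79.30000000000001, array([ 4., 30., 89., -0., 61., 15.])) 79.30000000000001
sp [ 0.513 -0.406] (68.4, array([-49.,  34.,  86.,   0.,  61., -27.])) 68.4
lsp [ 0.585 -0.023] (169.3, array([-14.,  24.,  98.,   0.,  58., -93.])) 169.3
co [ 0.507 -0.188] (79.30000000000001, array([-33.,  20., 105.,   0.,  55., -22.])) 79.30000000000001
lc [0.641 0.068] (169.3, array([ -5.,  32.,  87.,   0.,  61., -84.])) 169.3
gl [ 0.631 -0.2  ] (154, array([-28.,  32.,  84.,   0.,  64., -92.])) 154
lg [0.641 0.068] (169.3, array([ -5.,  29.,  87.,   0.,  65., -84.])) 169.3
sh [ 0.612 -0.327] (115, array([-38.,  36.,  78.,   0.,  66., -63.])) 115
lsh [0.652 0.122] (79.30000000000001, array([ 0., 31., 83., -0., 65., 11.])) 79.30000000000001
gap 22.460450511436303 F 39.94995867457874
lifted gap 22.407366691593598 wrist [ 0.4 -0.1 -1.2] t 4.8
```

```bash
cat >> h.py <<'E'
def place_exact(xy,yaw,ztcp,zup=.17):
    r.move_pose([*xy,zup],[180,0,yaw]); r.line_to([*xy,ztcp+.02],v=.2); r.line_to([*xy,ztcp],v=.05); print("down",np.round(r.current_wrist_force(),1))
    r.ungrasp(); r.line_to([*xy,zup],v=.2); print("t",r.current_time_s())
E
python3 - <<'E'
from h import *
place_exact(T(.03,.088),A,.0265)
s=np.array([.5126,-.406]);e=np.array([np.cos(np.radians(68.4)),np.sin(np.radians(68.4))])
pick(s+.022*e,68.4,.0155,40)
p,d=snap("top","t1")
cv2.imwrite("pics/t1.png",cv2.resize(p[120:270,60:260][...,::-1],(800,600),interpolation=2))
E
```

```text
down [-0.6 -0.2  0.1]
t 9.9917
gap 31.234243146921177 F 39.82355289233965
lifted gap 30.90759810787577 wrist [ 0.  -0.3 -1.5] t 15.0417
```

View pics/t1.png

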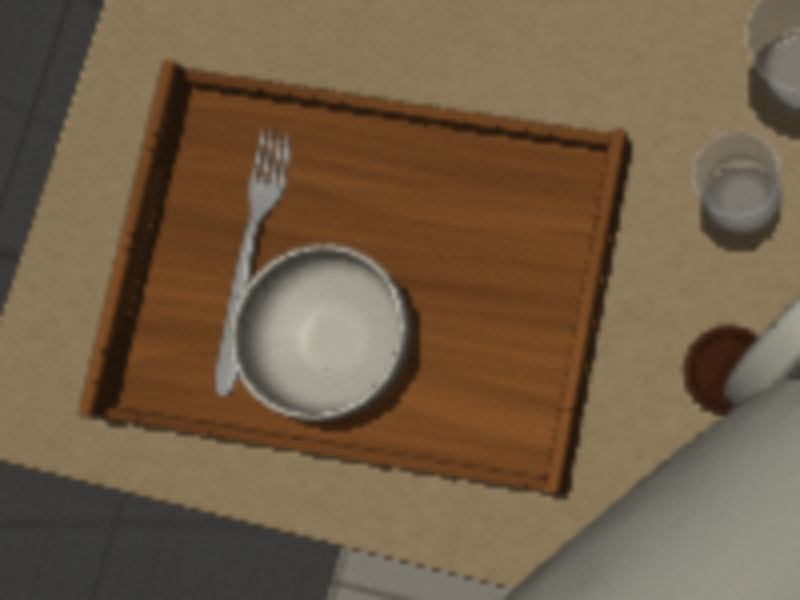

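The fork lies flat left of the bowl, from tines (273,130) to handle end (225,393), handle towards the robot. Next is the spoon.

```bash
cat >> h.py <<'E'
def cut(tag="",view="top",which=("fork","spoon")):
    p,d=snap(view,"cut"+tag);hsv=cv2.cvtColor(p,cv2.COLOR_RGB2HSV)
    v,u=np.mgrid[:384,:512];P=inT(ray(view,np.c_[u.ravel(),v.ravel()],.014)).reshape(384,512,2)
    B=inT(ray(view,np.c_[u.ravel(),v.ravel()],.063)).reshape(384,512,2)
    g=(hsv[...,1]<90)&(hsv[...,2]>60)&(abs(P[...,0])<.118)&(np.hypot(B[...,0]-BOWL[0],B[...,1]-BOWL[1])>.0625)
    out={}
    for k,sg in(("fork",1),("spoon",-1)):
        if k not in which: continue
        m=g&(sg*P[...,1]>.058 if sg>0 else P[...,1]<-.05)&(abs(P[...,1])<.15)
        m=cv2.morphologyEx(m.astype(np.uint8),cv2.MORPH_CLOSE,np.ones((3,3)))
        n,l,s,c=cv2.connectedComponentsWithStats(m);i=1+s[1:,4].argmax();vv,uu=np.nonzero(l==i)
        Q=inT(ray(view,np.c_[uu,vv],.014))
        lo,hi=Q[:,0].min(),Q[:,0].max()
        b=Q[:,0]<lo+.08; tp=Q[:,0]>hi-.04
        c1=[np.mean(Q[b],0),np.mean(Q[tp],0)];ang=np.degrees(np.arctan2(c1[1][1]-c1[0][1],c1[1][0]-c1[0][0]))
        mid=(lo+hi)/2;tm=c1[0][1]+(mid-c1[0][0])*np.tan(np.radians(ang))
        out[k]=(mid,tm,ang);print(k,"n",len(Q),"mid s %.4f t %.4f ang %.2f len %.4f"%(mid,tm,ang,hi-lo),"widths",np.ptp(Q[tp,1]).round(4))
    return out
E
python3 - <<'E'
from h import *
place_exact(T(.022,-.090),A,.0265)
r.clamp(20)
goto(T(.02,.0),.17,A+90)
c=cut("1")
p=np.load("pics/cut1.npz")["p"];cv2.imwrite("pics/t2.png",cv2.resize(p[120:270,60:260][...,::-1],(800,600),interpolation=2))
cut("1s","side"); print(r.current_time_s(), r.current_finger_gap())
E
```

```text
down [-3.2  0.5 16.4]
t 19.6417
fork n 48 mid s -0.0794 t 0.0885 ang 0.00 len 0.0369 widths 0.0159
spoon n 414 mid s 0.0338 t -0.0872 ang 1.50 len 0.1680 widths 0.0162
fork n 141 mid s 0.0485 t 0.0911 ang -3.25 len 0.0851 widths 0.0302
spoon n 348 mid s 0.0346 t -0.0827 ang 3.23 len 0.1658 widths 0.0212
22.3667 0.00935216832724164
```

View pics/t2.png

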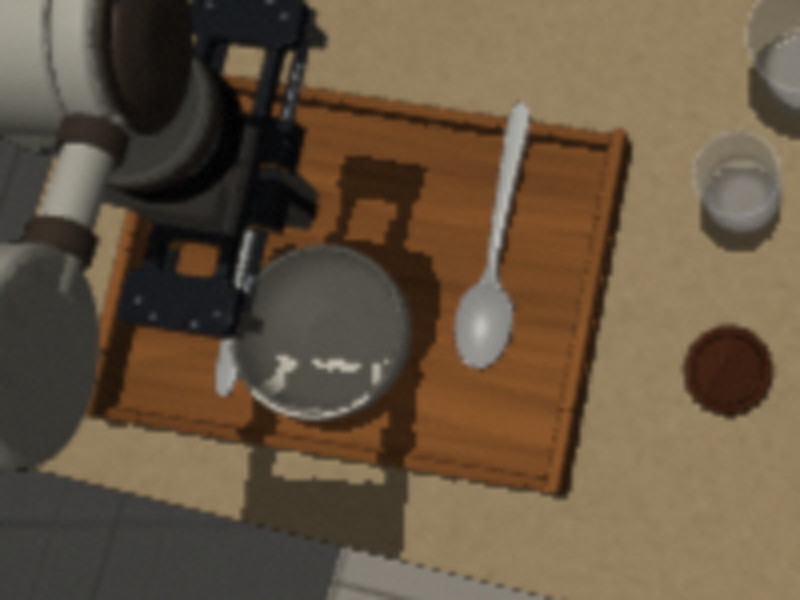

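The picture shows the spoon reversed: bowl at (482,325), handle end (520,105) on the back rim. My pick chose the half-turned tool yaw. I re-grip it at the same spot, turn it half round and lay it again.

```bash
python3 - <<'E'
from h import *
r.ungrasp()
xy=T(.022,-.090)
r.move_pose([*xy,.15],[180,0,A]); r.line_to([*xy,.0265],v=.15); r.clamp(40); print(r.current_finger_gap()*92)
r.line_to([*xy,.17],v=.2); print(r.current_finger_gap()*92,r.current_joint_positions()[5])
place_exact(xy,A+180,.0275)
r.move_pose([.45,-.35,.25],[180,0,A+180])
cut("2");p=np.load("pics/cut2.npz")["p"];cv2.imwrite("pics/t3.png",cv2.resize(p[120:270,60:260][...,::-1],(800,600),interpolation=2));print(r.current_time_s())
E
```

```text
31.454862612352798
31.407869750741998 86.65155145631681
down [-0.5 -0.1 -0.1]
t 33.6333
fork n 220 mid s 0.0267 t 0.0903 ang -2.51 len 0.1290 widths 0.0255
spoon n 447 mid s -0.0029 t -0.0888 ang 0.92 len 0.1911 widths 0.0407
35.0417
```

View pics/t3.png

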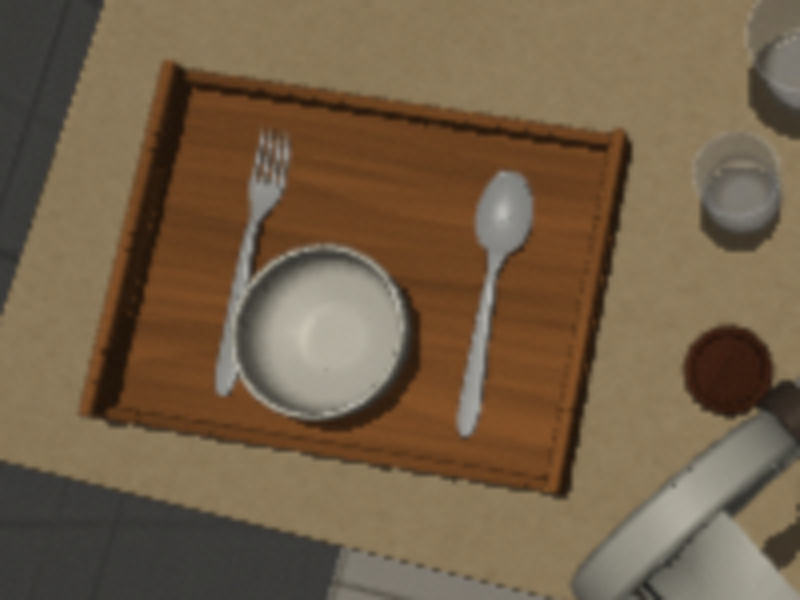

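```bash
cat >> h.py <<'E'
def push(s,t0,t1,dyaw,z=.0255):
    goto(T(s,t0),.12,A+90+dyaw); r.line_to([*T(s,t0),z],v=.2); print("touch",np.round(r.current_wrist_force(),1))
    r.line_to([*T(s,t1),z],v=.04); print("push",np.round(r.current_wrist_force(),1))
    r.line_to([*T(s,t1-np.sign(t1-t0)*.004),z],v=.1); r.line_to([*T(s,t1-np.sign(t1-t0)*.004),.12],v=.25)
E
python3 - <<'E'
from h import *
r.clamp(20)
push(.015,-.0576,-.0751,4.3)
push(.02,.0627,.0999,-2.3)
r.ungrasp()
r.move_pose([.45,-.35,.25],[180,0,A+90])
cut("3");p=np.load("pics/cut3.npz")["p"];cv2.imwrite("pics/t4.png",cv2.resize(p[120:270,60:260][...,::-1],(800,600),interpolation=2));print(r.current_time_s())
E
```

```text
touch [ 0.1 -0.3  0.2]
push [-0.   0.6  0.6]
touch [ 1.2 -0.4 -1.2]
push [ 0.1 -0.1  0.3]
fork n 357 mid s -0.0033 t 0.1180 ang 14.55 len 0.1862 widths 0.0287
spoon n 458 mid s -0.0041 t -0.1004 ang -3.24 len 0.1923 widths 0.0418
46.7667
```

View pics/t4.png

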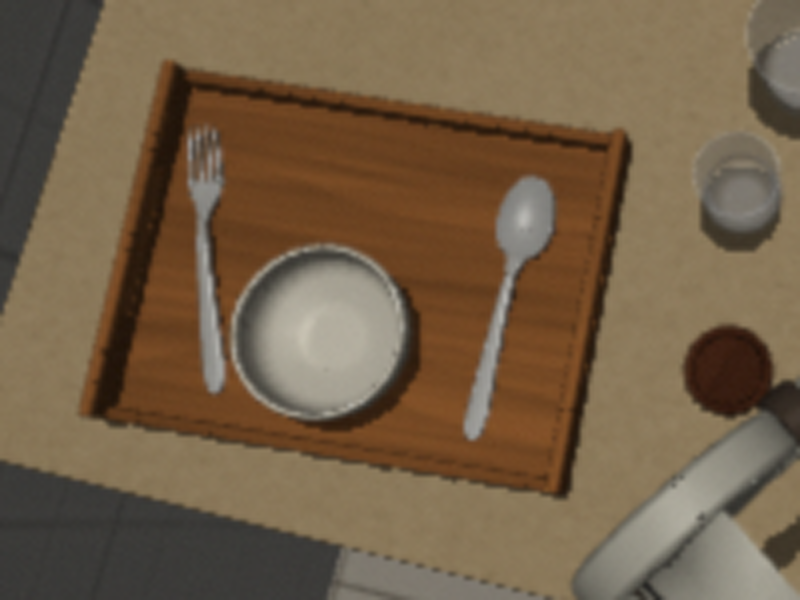

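The fork turned 14° (tines at (205,130), handle end (213,390)) and the spoon −3°. I'll square both with the open gripper set lengthwise, so that its two fingers push as a straight edge.

```bash
python3 - <<'E'
from h import *
push(-.035,.0745,.1019,-2.3)
push(-.035,-.065,-.0792,4.3)
r.move_pose([.45,-.35,.25],[180,0,A+90])
cut("4");p=np.load("pics/cut4.npz")["p"];cv2.imwrite("pics/t5.png",cv2.resize(p[120:270,60:260][...,::-1],(800,600),interpolation=2));print(r.current_time_s())
E
```

```text
touch [ 0.1 -0.7  0.3]
push [-0.7 -0.3  0.7]
touch [0.8 0.2 0.3]
push [-0.3 -1.2  0.1]
fork n 357 mid s -0.0018 t 0.1251 ang 1.22 len 0.1918 widths 0.0256
spoon n 453 mid s -0.0037 t -0.1019 ang -0.71 len 0.1914 widths 0.0413
54.9917
```

View pics/t5.png

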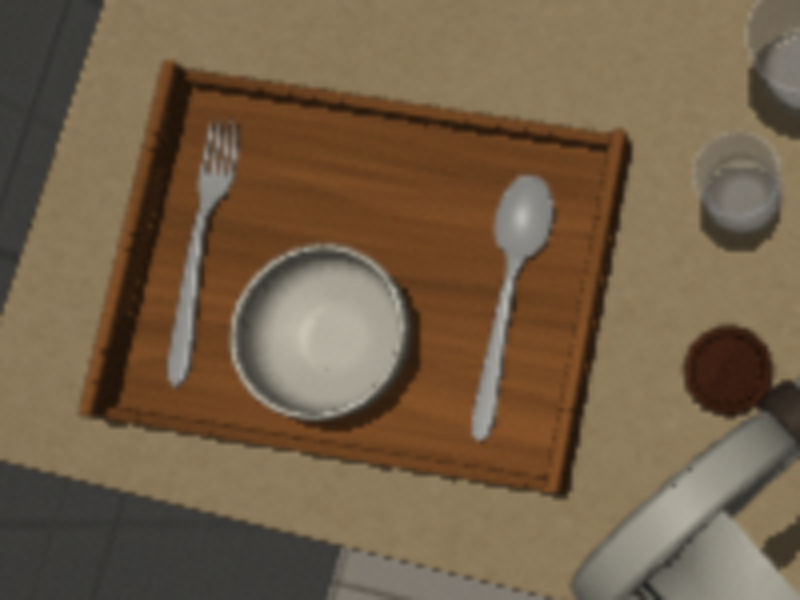

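Fork: 1.2° off parallel, about 54 mm out from the rim. Spoon: 0.7° off, about 51 mm out. Both have the handle to the front, so I go on to the coaster and glass.

```bash
python3 - <<'E'
from h import *
pick([.507,-.1882],A+90,.0160,20)
place(T(.0605,.010),A,.0265)
r.move_pose([.5,-.25,.22],[180,0,154])
n="top";p,d=snap(n,"co");hsv=cv2.cvtColor(p,cv2.COLOR_RGB2HSV);W=cloud(n,d);q=inT(W)
k=(np.hypot(q[...,0]-.0605,q[...,1]-.01)<.05)&(W[...,2]>.0155)&(W[...,2]<.03)
Q=q[k];print("coaster",k.sum(),Q.mean(0),(Q.max(0)+Q.min(0))/2,np.ptp(Q,0))
k=(W[...,2]>.052)&(W[...,2]<.068)&(abs(q[...,0])<.15)&(abs(q[...,1])<.1);print("bowl",fitcirc(q[k]))
m=(hsv[...,1]>110)&(hsv[...,2]<75)&(np.hypot(q[...,0]-.0605,q[...,1]-.01)<.055)
print("dark",m.sum(),inT(ray(n,np.argwhere(m)[:,::-1],.02)).mean(0))
cv2.imwrite("pics/t6.png",cv2.resize(p[120:270,60:260][...,::-1],(800,600),interpolation=2));print(r.current_time_s())
E
```

```text
gap 63.33189230411878 F 20.000328719615936
lifted gap 63.233760157449375 wrist [-0.2  0.7 -0.3] t 58.4083
down [-1.2  0.5 -1.4]
t 62.3
coaster 391 [0.05851575 0.01001936] [0.06603624 0.00365962] [0.07724383 0.07582353]
bowl (array([-0.04697759,  0.00982382]), np.float64(0.057832040977557425))
dark 412 [0.05774916 0.00902497]
63.675
```

View pics/t6.png

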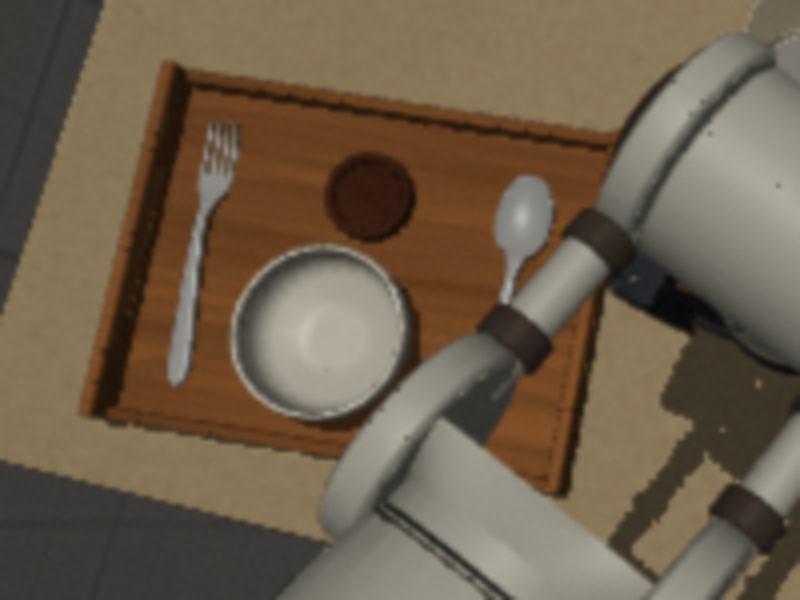

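```bash
python3 - <<'E'
from h import *
p=np.load("pics/co.npz")["p"];hsv=cv2.cvtColor(p,cv2.COLOR_RGB2HSV)
m=((hsv[...,1]>110)&(hsv[...,2]<80)).astype(np.uint8);v,u=np.mgrid[:384,:512]
q=inT(ray("top",np.c_[u.ravel(),v.ravel()],.024)).reshape(384,512,2);m[np.hypot(q[...,0]-.06,q[...,1]-.01)>.05]=0
m=cv2.morphologyEx(m,cv2.MORPH_OPEN,np.ones((3,3)));c=max(cv2.findContours(m,0,1)[0],key=cv2.contourArea)[:,0]
Q=inT(ray("top",c,.024));print(Q.min(0),Q.max(0),np.ptp(Q,0)); b=Q[Q[:,0]>.055];print("upper half fit",fitcirc(b),"all",fitcirc(Q))
pick([.631,-.2005],-26,.043,12)
E
```

```text
[ 0.02427406 -0.02487669] [0.08948567 0.04049021] [0.06521161 0.06536689]
upper half fit (array([0.0570073 , 0.00825885]), np.float64(0.032328503930366105)) all (array([0.05713343, 0.00765027]), np.float64(0.03221591547918693))
gap 58.686210130932636 F 12.00005174629041
lifted gap 58.94862599338157 wrist [-0.7 -0.9 -1. ] t 66.7
```

```bash
python3 - <<'E'
from h import *
xy=T(.0587,.010)
goto(xy,.17,A);print(r.current_tool_rot()); r.line_to([*xy,.085],v=.2); r.line_to([*xy,.0645],v=.04); f1=r.current_wrist_force(); r.line_to([*xy,.0632],v=.02);print(np.round(f1,1),np.round(r.current_wrist_force(),1))
r.dwell(.2);p,d=snap("side","gl");p=p[...,::-1];cv2.imwrite("pics/g1.png",cv2.resize(p[100:220,90:250],(800,600),interpolation=2));print(r.current_time_s())
E
```

```text
[-1.79958600e+02 -1.97524655e-02  1.69222599e+02]
[ 0.4  0.1 -1.4] [ 0.6 -0.7 -0.6]
69.4833
```

View pics/g1.png

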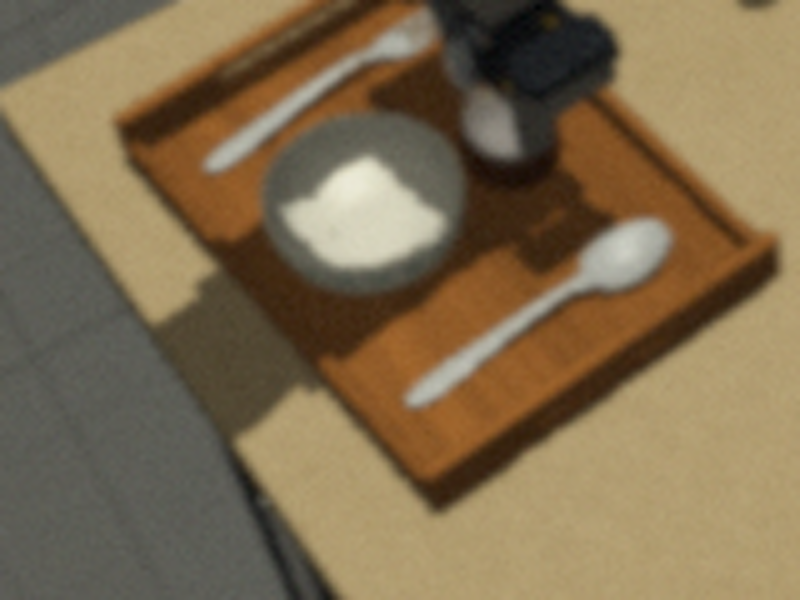

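At the recess-floor height the glass's weight has just come off the wrist (−1.4 to −0.6 N), so it is seated. I release it, check the glass, then fetch the slim shaker.

```bash
python3 - <<'E'
from h import *
r.ungrasp(); x=r.current_ee_pos(); r.line_to([x[0],x[1],.19],v=.2)
pick([.6125,-.3266],115,.05,20,zup=.19)
p,d=snap("top","g2");W=cloud("top",d);q=inT(W)
G=(W[...,2]>.06)&(np.hypot(q[...,0]-.0587,q[...,1]-.01)<.045);print("glass top z",W[...,2][G].max() if G.any() else None,fitcirc(q[G&(W[...,2]>.085)]))
s,_=snap("side","g2s")
cv2.imwrite("pics/g2.png",np.hstack([cv2.resize(p[120:240,80:200][...,::-1],(400,400),interpolation=2),cv2.resize(s[90:190,120:220][...,::-1],(400,400),interpolation=2)]))
E
```

```text
gap 34.64600910171523 F 19.99533087015152
lifted gap 34.51446640395168 wrist [ 0.1 -0.3 -2.5] t 75.2083
glass top z 0.10698084192057594 (array([0.05944587, 0.01005414]), np.float64(0.027868114657067303))
```

View pics/g2.png

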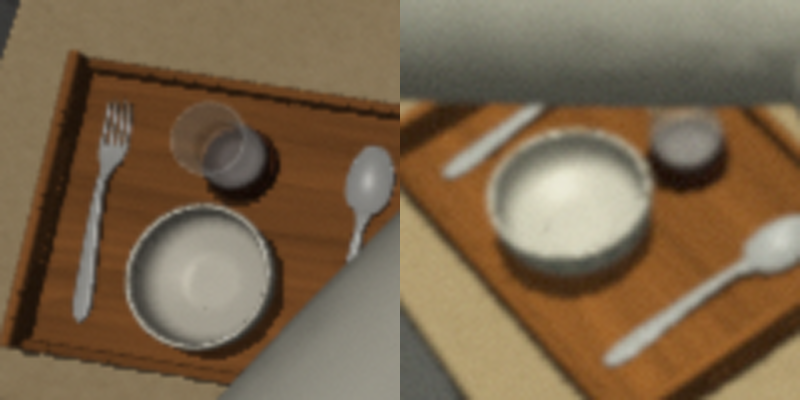

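```bash
python3 - <<'E'
from h import *
W0=cloud("top",np.load("pics/top0.npz")["d"]);G=np.hypot(W0[...,0]-.631,W0[...,1]+.2005)<.04
W=cloud("top",np.load("pics/g2.npz")["d"]);q=inT(W);H=np.hypot(q[...,0]-.0594,q[...,1]-.01)<.04
print([np.sort(a)[-40::8].round(4) for a in(W0[...,2][G],W[...,2][H])])
place(T(.059,.0675),A+90,.0605,zup=.2)
r.move_joints([-83.428,9.076,91.501,0,79.423,-12.038])
p,d=snap("top","end");s,_=snap("side","ends");W=cloud("top",d);q=inT(W);cut("5")
k=(W[...,2]>.09)&(np.hypot(q[...,0]-.059,q[...,1]-.0675)<.022);print("shaker cap",k.sum(),(q[k].max(0)+q[k].min(0))/2,q[k].mean(0),W[k][:,2].max())
G=(W[...,2]>.085)&(np.hypot(q[...,0]-.0587,q[...,1]-.01)<.035);print("glass",fitcirc(q[G]))
k=(W[...,2]>.052)&(W[...,2]<.066)&(q[...,0]<.02)&(q[...,0]>-.12)&(abs(q[...,1])<.1);print("bowl",fitcirc(q[k]))
cv2.imwrite("pics/end.png",np.hstack([cv2.resize(p[120:270,60:260][...,::-1],(400,300),interpolation=2),cv2.resize(s[70:220,90:290][...,::-1],(400,300),interpolation=2)]))
print(r.current_time_s())
E
```

```text
[array([0.7243, 0.7248, 0.7255, 0.7265, 0.7275]), array([0.1005, 0.1011, 0.1015, 0.102 , 0.1029])]
down [-0.1 -0.3 -1.9]
t 80.0667
fork n 331 mid s -0.0030 t 0.1262 ang 2.35 len 0.1893 widths 0.0233
spoon n 453 mid s -0.0037 t -0.1019 ang -0.71 len 0.1914 widths 0.0413
shaker cap 128 [0.05645975 0.06636205] [0.05650914 0.06551018] 0.10217719201336327
glass (array([0.05908151, 0.00995522]), np.float64(0.027774982226196846))
bowl (array([-0.04694824,  0.00986491]), np.float64(0.05784283120635361))
83.0917
```

View pics/end.png

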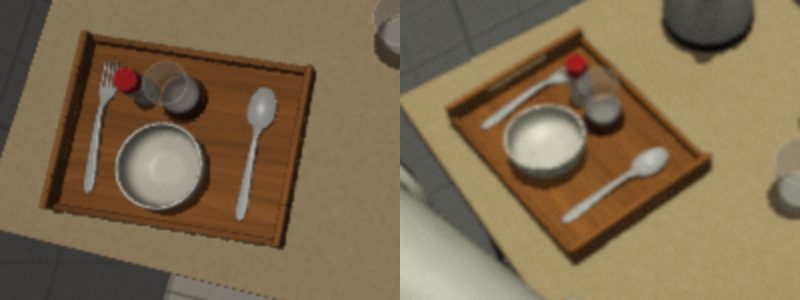

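The final picture shows everything standing, with the shaker between the glass and the fork and the bowl unmoved. The glass rim, at about 0.102 m, matches a glass seated in the recess. The fork's apparent angle change from the earlier 1.2° comes from the shaker cap hiding part of the tines. I'm handing in.

```bash
python3 -c "
from cell import r
print(r.finish_job())"
```

```text
the job is handed in; nothing more can be done
None
```

The tray is laid as asked and handed in at about 83 s; by my last measurements the fork is about 55 mm and the spoon about 51 mm out from the bowl's rim, both within about 1° of parallel, the coaster is about 13 mm clear of the bowl, and the bowl has not moved; it took one re-lay of the spoon and some pushes to straighten both.

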